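Run the loaded shuttle of a drill jig past its spring catch

ROBOT

A 7-joint arm with a two-finger parallel gripper is mounted at the origin on a cart in front of the work surface, level with it; the furniture and walls round the work are solid. World frame = base frame: x ahead of the robot, y to its left, z up, the work surface at z = 0. Lengths are in m, angles in rad, forces in N, time in s.
With the tool pointing down it reaches from about 0.4 to 0.85 m from the base axis. Payload 10.4 kg.
Tool frame: the origin (TCP) lies on the centre line of the jaws, within the pads' length; the fingertips stand 11 mm ahead of it and the grasp point (between the pads) lies 8 mm behind it (tip_reach is the distance from the TCP to the fingertips, in m); z points along the fingers, y is the line along which they close (so a half turn about z gives the same grasp; the last joint's range is limited). The gripper opens to 85 mm and grips with 20 to 120 N. Pads are 22 mm wide; open, the fingers measure 114 mm over their backs; the gripper's body (76 mm by 85 mm) begins 54 mm behind the grasp point. The pads swing forward as they close: fully open they stand 13 mm farther back than shut.
Start: joints at [-0.023, 0.332, -0.065, 1.46, 0.022, 1.35, -0.088], TCP at [0.625, 0, 0.242] pointing down, gripper open.
Joint ranges: [-2.6, 2.6], [-0.5, 2.12], [-1.47, 1.34], [0.16, 2.42], [-1.27, 4.41], [0.06, 2.06], [-2.6, 2.6]. Speed limits (rad/s): [2.22, 2.22, 2.79, 2.79, 3.14, 3.14, 3.14].

INTERFACE

Orientations are given as a unit quaternion [x, y, z, w].
In Python, from workcell import get_obs, camera, hand_in, tip_reach gives the robot as it stands. The module is installed in compiled form; this text tells all that it offers.
- The arm moves only by the tool move_arm, never from a script. Its argument "plan" is a list of rows, each an object with "delta_pos": the shift along the tool's x, y, z in parts of the range, where 1.0 means 0.8 m, a list of three; "turn": the turn, a rotation vector about the tool's x, y, z in shares of 4 rad (1.0 is 4 rad), a list of three; "fingers": the closure, from 0 (fully open) to 1 (shut). A call has 1 to 12 rows; each row is the pose to reach, as a shift and turn from the pose commanded when the call began, along the tool's axes at that moment; what a row does not reach only later rows make up. A row lasts 1/8 s, in which the tool goes at most 62.5 mm and 10.7 degrees, less where a joint would pass 70% of its speed; a pose out of reach is approached as far as the arm can. A call with a gripper value outside its range is refused whole. The fingers move at their own pace and stop on an object; "force" is the grip in N (left out, the last holds). Time passes only in rows, so rows that repeat a pose let the fingers close. It gives the time, the measured TCP pose, the force, the opening and the grip force at its end, in the units of the state.
- get_obs(): the state, without advancing time (a new reading comes with each control period).
- camera(name): name is "scene" or "side" or "wrist"; returns a dict with "color" (400x640x3 uint8, red, green, blue), "range_z" (400x640 float32, m along the optical axis (not along the pixel's ray), 0 where there is no reading), "fx", "fy", "cx", "cy" (pixels), "R" (3x3) and "t" (3): a world point X has camera coordinates R X + t; the wrist camera has in their place "tool_from_camera" (4x4, takes a point from camera to tool coordinates, whose origin is the TCP and whose axes are the flange's). Camera axes: x right, y down, z forward; pixel columns grow to the right and rows downward; lengths in m; the calibration is good to about 2 mm. A picture is of the moment at which its call begins: read the wrist's pose just before it.
- hand_in(): hands the job in; it is judged then, once.
The state is a dict: "clock": time; "joint_pos": joint angles; "joint_velocities": joint speeds; "tau": joint torques, N m; "position": TCP position; "ee_rot": TCP orientation; "ft_force": force on the tool from outside, world axes, zero at the start; "torque": the same for the moment, N m; "grip_width": opening from 0.0 (shut) to 1.0 (fully open); "grasp_force": force on a finger pad.
Only numpy, scipy, OpenCV 4.12 (cv2) and the standard library are available. Lean on these libraries where they do the work, as an engineer would, in place of code of your own. Each camera call takes 0.05 s, during which the arm holds its last target. There are 200 camera calls.

TASK

The wooden block lies ready in the sliding shuttle of the drill jig. Press the jig's red thumb bar down and, while holding it down, push the shuttle by its blue upright plate so that it runs past the spring catch, then on until it is fully home against the end stop under the drill bridge and the released catch has sprung up again behind it. Only press and push with the fingertips: do not grip or lift anything, leave the block lying in the shuttle, and leave the other things on the bench alone.

Things in the scene. Friction and masses are not known exactly. Their poses are not given: they have to be found in the camera images.
- jig: Drill jig on a plywood board fixed to the table. Origin on the table under the guide rail; x is the way the shuttle is pushed, y left, z up. In mm: board x -128..118, y -66..92, top z 20; rail along y 0, top z 29; aluminium drill bridge x 6..44, y -53..53, posts from |y| 41 out, beam and bushings z 78..93. All else is below 80.
- shuttle: Aluminium carriage on the rail, 83 x 66 mm, with a low nest for the block; moves only along the jig's x. Origin at the centre of the nest floor, 40 mm above the table, axes as the jig's. Blue upright push plate at its rear: x -45..-37, y -30..30, z 0..38 mm in this frame. Steel stop lug on its left edge: x -44..-26, y 33..44.
- push_face (a point): Centre of the rear face of the blue push plate (it looks back along the jig's -x; push here), 59 mm above the table; the face is 60 mm wide and spans 40 to 78 mm above the table. At shuttle_travel 0 it is at x -85, y 0 mm in the jig's frame; it moves with the shuttle. Axes as the jig's.
- thumb_bar: Red bar, black ribbed top, 100 mm along the jig's x, 26 mm wide, left of the shuttle. Origin at the centre of its flat top: 58 mm above the table when up, x -61, y 61 mm in the jig's frame, same axes. Goes straight down on springs; press anywhere on top, tips slide along it. Carries the steel catch nose (x 31..39, y -26..-10 from here), which blocks the shuttle's lug while up.
- bar_travel (a joint): How far the thumb bar is pressed down, m: 0 up, 0.014 bottomed. The catch clears the lug from 0.009 down. Springs: about 2.5 N to start, 7 N at 0.012. While the lug is over the nose the bar stays down by itself at about 0.009.
- shuttle_travel (a joint): Shuttle position along the rail, m, growing in the jig's +x; starts at 0. With the catch up the lug is stopped by the nose at 0.036. The lug is over the nose from 0.036 to 0.062; home against the end stop at 0.065; the catch can spring up behind the lug from 0.062 on. Friction about 1.5 N, it stays where left.
- block: Brown hardwood block 40 x 53 x 30 mm, lying loose in the shuttle's nest (cleats 9 mm high round it). Origin at the centre of its underside. It rides along; it must stay in the nest.
- bolt: Hex bolt with nut lying at the jig's right; bystander.
- screwdriver: Amber cross-head screwdriver at the jig's right; bystander.
- pencil: Red carpenter pencil at the jig's left; bystander.
- tape_measure: Yellow tape measure at the right; bystander.
- glue_bottle: Wood glue bottle, 155 mm high, at the back left; bystander.
- wrench: Adjustable wrench lying at the front left; bystander.
- open_tin: Open empty tin, 94 mm high, at the right beside the vice; bystander.
Things that resemble listed ones, but are neither listed nor needed, are in the scene too. What is meant by the block is not black or purple, and is the larger of those in its own colour.

How it is judged:
By the outcome, as a careful person would: the job done as asked, in the order asked, and still so for the second after the job is handed in, with the robot touching nothing.
It also fails if it takes over 38 s, if anything falls off the work surface, if the arm or the gripper's body presses on something with over 40 N, if the wrist force passes 120 N, or if a joint passes its speed limit or range.

## Working session

There is one attempt and no reset: what is moved stays moved. The work goes in short steps, Python scripts to look and compute and a tool call to move; the robot and the scene stay as the last step left them, time stands still between calls to the robot, and variables do not carry over. Pictures are saved under pics/ and viewed, at most 10 in all, crops included, and the job is handed in when it is done.

Besides the shell and the picture viewer there is one more tool, called after "Call:" as name(argument=value, ...), one argument or row to a line, values as JSON. move_arm: Moves the arm, as the interface text tells. Its arguments: {"type":"object","properties":{"plan":{"type":"array","items":{"type":"object","properties":{"delta_pos":{"type":"array","items":{"type":"number"}},"turn":{"type":"array","items":{"type":"number"}},"fingers":{"type":"number"}}}},"force":{"type":"number"}},"required":["plan"]}

```bash
mkdir -p pics; cat > h.py <<'E'
import numpy as np,cv2
from workcell import get_obs,camera,hand_in,tip_reach
def cloud(c):
    z=c["range_z"];v,u=np.indices(z.shape)
    P=np.stack([(u-c["cx"])/c["fx"]*z,(v-c["cy"])/c["fy"]*z,z],-1)
    return (P-np.asarray(c["t"]))@np.asarray(c["R"])
E
python3 - <<'E'
from h import *
for n in("scene","side"):
    c=camera(n);cv2.imwrite(f"pics/{n}0.png",c["color"][:,:,::-1]);np.savez(f"{n}0.npz",**c)
o=get_obs();print(o,tip_reach if not callable(tip_reach) else tip_reach())
E
```

```text
{'clock': 0.1, 'joint_pos': array([-0.02261119,  0.33279742, -0.06471829,  1.46086416,  0.02164196,
        1.34991152, -0.08852162]), 'joint_velocities': array([ 0.00128838, -0.00084587, -0.00154089, -0.00338389,  0.0017297 ,
       -0.0019766 , -0.00027659]), 'tau': array([ 9.25707973e-04, -6.26745987e+01,  4.87730233e-02, -3.92438293e+01,
        1.62844139e-02,  6.89412060e-03, -5.92459219e-05]), 'position': array([6.24671825e-01, 1.33300106e-06, 2.41599314e-01]), 'ee_rot': array([ 7.07094105e-01,  7.07119166e-01, -4.85847384e-04, -4.19374758e-04]), 'ft_force': array([ 0.75722032,  0.02139925, -0.12350527]), 'torque': array([-0.02984124,  0.05036054,  0.04658581]), 'grasp_force': 0.0, 'grip_width': 1.0007520750050993} 0.011
```

View pics/scene0.png

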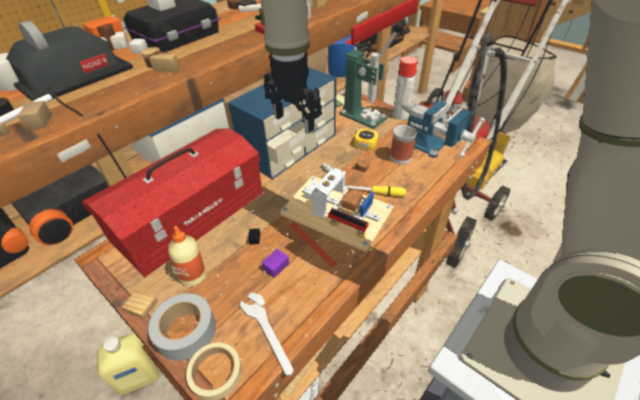

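View pics/side0.png

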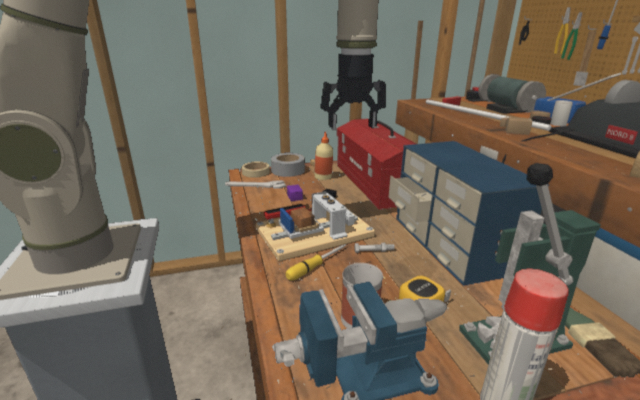

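The scene view shows the jig at about (340,210): bridge at (328,190), blue plate (366,203), red/black bar (348,220) and brown block (350,200). It lies on the near side, pushed away from the robot. Lookalikes are the black block at (254,236), the purple block at (276,262) and a small brown one at (362,167). The one meant is the larger brown block, in the shuttle. I'll confirm it in a crop and measure.

```bash
python3 - <<'E'
from h import *
from scipy.spatial import cKDTree
ims=[];A=[];C=[]
for n,(u0,v0,u1,v1) in dict(scene=(270,150,410,255),side=(240,180,390,265)).items():
    c=dict(np.load(f"{n}0.npz"));P=cloud(c)[v0:v1,u0:u1].reshape(-1,3);col=c["color"][v0:v1,u0:u1]
    ims.append(cv2.resize(col[:,:,::-1],(700,290 if n=="side" else 300),interpolation=cv2.INTER_CUBIC))
    hsv=cv2.cvtColor(col,cv2.COLOR_RGB2HSV).reshape(-1,3).astype(int)
    H,S,V=hsv.T;z=P[:,2]
    for nm,m in dict(blue=(H>100)&(H<130)&(S>130)&(z>.03)&(z<.09),red=((H<6)|(H>174))&(S>170)&(z>.025)&(z<.07),black=(V<60)&(z>.045)&(z<.07),top=(S<60)&(z>.087)&(z<.1),board=(z>.016)&(z<.024)).items():
        Q=P[m]
        if len(Q)<5: print(n,nm,len(Q));continue
        md=np.median(Q,0);Q=Q[np.linalg.norm(Q-md,axis=1)<.2];r=cv2.minAreaRect((Q[:,:2]*1000).astype(np.float32))
        print(n,nm,len(Q),Q.mean(0).round(4),np.percentile(Q,[3,97],axis=0).round(3).tolist(),r)
cv2.imwrite("pics/crop.png",np.vstack(ims))
E
```

```text
scene blue 108 [ 0.4476 -0.0468  0.0698] [[0.443, -0.075, 0.053], [0.455, -0.028, 0.08]] ((452.2687072753906, -53.47141647338867), (12.215921401977539, 54.4533576965332), 9.870192527770996)
scene red 145 [0.4532 0.0166 0.0552] [[0.413, 0.0, 0.049], [0.499, 0.026, 0.06]] ((454.9447326660156, 17.062122344970703), (93.82881927490234, 19.131933212280273), 20.256452560424805)
scene black 152 [0.4604 0.0083 0.059 ] [[0.421, -0.002, 0.057], [0.501, 0.019, 0.061]] ((460.33367919921875, 8.187088012695312), (87.1388931274414, 15.136211395263672), 10.278855323791504)
scene top 446 [ 0.5819 -0.0344  0.0898] [[0.534, -0.086, 0.087], [0.736, 0.012, 0.097]] ((641.2738037109375, -25.947044372558594), (213.71484375, 107.617431640625), 7.944831848144531)
scene board 2329 [ 0.508  -0.0161  0.0205] [[0.401, -0.165, 0.017], [0.64, 0.056, 0.023]] ((529.449951171875, -61.55513000488281), (245.07473754882812, 223.69175720214844), 10.714696884155273)
side blue 165 [ 0.4522 -0.0694  0.0661] [[0.445, -0.09, 0.05], [0.461, -0.038, 0.078]] ((453.18292236328125, -48.628501892089844), (16.473247528076172, 85.03948211669922), 3.2784228324890137)
side red 71 [ 0.4319 -0.0122  0.0547] [[0.413, -0.018, 0.049], [0.471, -0.003, 0.059]] ((442.19451904296875, -10.606764793395996), (19.36360740661621, 61.77932357788086), 86.1094970703125)
side black 74 [ 0.4671 -0.0032  0.0579] [[0.422, -0.072, 0.054], [0.513, 0.017, 0.06]] ((469.9742126464844, -33.070640563964844), (85.97457122802734, 93.44351196289062), 10.019118309020996)
side top 255 [ 0.5558 -0.0465  0.0886] [[0.535, -0.091, 0.087], [0.578, 0.007, 0.093]] ((555.8294067382812, -41.30281448364258), (36.396385192871094, 104.58937072753906), 10.461783409118652)
side board 1888 [ 0.5068 -0.0791  0.0198] [[0.404, -0.173, 0.017], [0.646, 0.015, 0.023]] ((533.1410522460938, -91.20680236816406), (247.55641174316406, 266.83123779296875), 8.446019172668457)
```

View pics/crop.png

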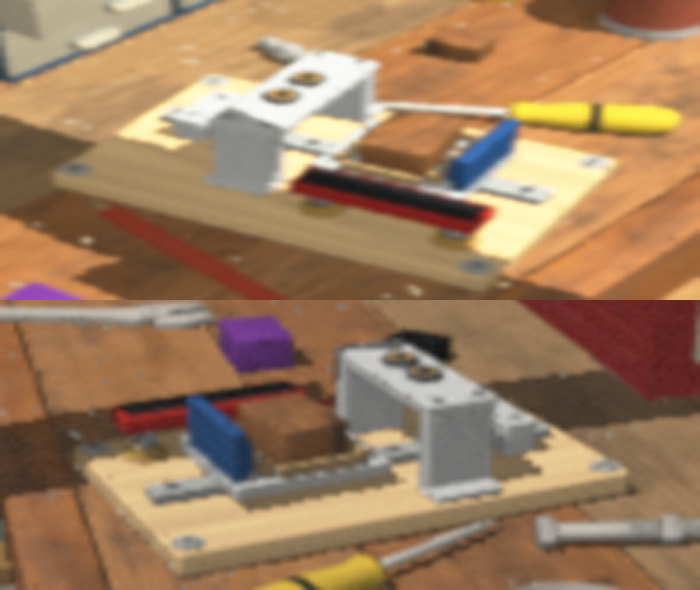

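The crop confirms it. The larger brown block sits in the nest, and the small brown one lies behind the bridge near the tin. The jig's yaw is about 10.3° and its origin about (0.531,-0.045). The bridge, bar and plate sizes and heights match the description.

The plan is to straddle with the left finger on the bar and the right finger behind the plate, with tool x along jig +x.

Careful with the scale: shifts go in shares of 0.8 m and turns go in shares of 4 rad. That gives: -0.207 m / 0.8 = -0.2588, -0.04 m / 0.8 = -0.05, 1.39 rad / 4 = 0.3475.

Call:
move_arm(
  plan=[
    {"delta_pos": [-0.05,-0.2588,0.05],"turn": [0,0,0.3475],"fingers": 0.34},
    {"delta_pos": [-0.05,-0.2588,0.05],"turn": [0,0,0.3475],"fingers": 0.34},
    {"delta_pos": [-0.05,-0.2588,0.05],"turn": [0,0,0.3475],"fingers": 0.34},
    {"delta_pos": [-0.05,-0.2588,0.05],"turn": [0,0,0.3475],"fingers": 0.34},
    {"delta_pos": [-0.05,-0.2588,0.05],"turn": [0,0,0.3475],"fingers": 0.34},
    {"delta_pos": [-0.05,-0.2588,0.05],"turn": [0,0,0.3475],"fingers": 0.34},
    {"delta_pos": [-0.05,-0.2588,0.05],"turn": [0,0,0.3475],"fingers": 0.34},
    {"delta_pos": [-0.05,-0.2588,0.05],"turn": [0,0,0.3475],"fingers": 0.34},
    {"delta_pos": [-0.05,-0.2588,0.05],"turn": [0,0,0.3475],"fingers": 0.34},
    {"delta_pos": [-0.05,-0.2588,0.05],"turn": [0,0,0.3475],"fingers": 0.34},
    {"delta_pos": [-0.05,-0.2588,0.05],"turn": [0,0,0.3475],"fingers": 0.34},
  ],
)

```text
clock: 1.48
position: [0.418, -0.04, 0.2023]
ee_rot: [0.996, 0.091, 0.0, -0.0]
ft_force: [-0.3, -0.6, -0.1]
grip_width: 0.662
grasp_force: 0.0
```

```bash
python3 - <<'E'
from h import *
from workcell import tip_reach; print(tip_reach)
from scipy.spatial.transform import Rotation as R
o=get_obs();c=camera("wrist")
T=c["tool_from_camera"];z=c["range_z"];v,u=np.indices(z.shape)
P=np.stack([(u-c["cx"])/c["fx"]*z,(v-c["cy"])/c["fy"]*z,z],-1)@T[:3,:3].T+T[:3,3]
W=P@R.from_quat(o["ee_rot"]).as_matrix().T+o["position"]
cv2.imwrite("pics/w0.png",c["color"][:,:,::-1])
H,S,V=cv2.split(cv2.cvtColor(c["color"],cv2.COLOR_RGB2HSV).astype(int));wz=W[...,2]
ok=z>0
for nm,m in dict(blue=(H>100)&(H<130)&(S>130)&(wz>.03)&(wz<.09),bluetop=(H>100)&(H<130)&(S>130)&(wz>.074)&(wz<.085),red=((H<6)|(H>174))&(S>170)&(wz>.03)&(wz<.07),blacktop=(V<60)&(wz>.053)&(wz<.066),bridge=(S<70)&(wz>.088)&(wz<.1)).items():
    Q=P[m&ok]
    if len(Q)<9: print(nm,len(Q));continue
    r=cv2.minAreaRect((Q[:,:2]*1000).astype(np.float32))
    print(nm,len(Q),"tool pct2/98",(np.percentile(Q,[2,98],axis=0)*1000).round(1).tolist(),"z med",np.median(W[m&ok][:,2]).round(4),np.round(r[0],1),np.round(r[1],1),round(r[2],1))
m=ok&(wz>.12)&(wz<.25); 
if m.any(): print("fingers",(np.percentile(P[m],[1,99],axis=0)*1000).round(1))
E
```

```text
0.011
blue 833 tool pct2/98 [[26.8, -4.5, 123.3], [39.7, 50.6, 150.6]] z med 0.077 [33.  23.8] [14.1 58.4] 0.1
bluetop 551 tool pct2/98 [[26.2, -4.5, 123.1], [32.9, 50.8, 126.9]] z med 0.0776 [29.5 23.8] [ 7.1 58.4] 0.1
red 827 tool pct2/98 [[1.2, -49.8, 143.3], [98.6, -24.7, 150.9]] z med 0.0571 [ 49.8 -37.4] [25.6 97.9] 90.0
blacktop 2226 tool pct2/98 [[5.1, -46.8, 142.6], [94.2, -28.3, 145.6]] z med 0.0582 [ 49.5 -37.5] [19.7 93.2] 89.8
bridge 3086 tool pct2/98 [[117.7, -26.2, 108.5], [148.8, 73.1, 114.3]] z med 0.0887 [132.9  23.2] [ 33.2 105. ] 0.0
fingers [[-12.1 -58.4 -47.6]
 [ 12.3  57.3   3.8]]
```

View pics/w0.png

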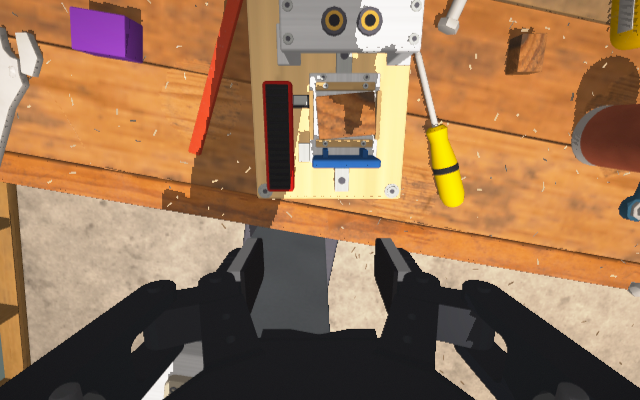

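The wrist view shows the tool axes aligned with the jig to about 0.1°. The bar top is centred at (279,135) and the plate at (346,162), with the fingers below them. In the tool frame the bar centre is at y -37.5 mm, the plate is at y 24 mm, and its rear face is at x ≈ 25.5 mm. Next I'll descend to just above the bar.

Call:
move_arm(
  plan=[
    {"delta_pos": [0.0125,-0.0025,0.0625],"turn": [0,0,0],"fingers": 0.34},
    {"delta_pos": [0.0125,-0.0025,0.1125],"turn": [0,0,0],"fingers": 0.34},
    {"delta_pos": [0.0125,-0.0025,0.1438],"turn": [0,0,0],"fingers": 0.34},
    {"delta_pos": [0.0125,-0.0025,0.1563],"turn": [0,0,0],"fingers": 0.34},
    {"delta_pos": [0.0125,-0.0025,0.1563],"turn": [0,0,0],"fingers": 0.34},
    {"delta_pos": [0.0125,-0.0025,0.1563],"turn": [0,0,0],"fingers": 0.34},
  ],
)

```text
clock: 2.28
position: [0.4283, -0.0362, 0.0784]
ee_rot: [0.996, 0.09, 0.001, 0.0]
ft_force: [0.5, 0.3, 0.2]
grip_width: 0.659
grasp_force: 0.0
```

Converted, 0.01 m / 0.8 = 0.0125, 0.008 m / 0.8 = 0.01.

Call:
move_arm(
  plan=[
    {"delta_pos": [0,0,0.01],"turn": [0,0,0],"fingers": 0.34},
    {"delta_pos": [0,0,0.0125],"turn": [0,0,0],"fingers": 0.34},
    {"delta_pos": [0,0,0.0125],"turn": [0,0,0],"fingers": 0.34},
  ],
)

```text
clock: 2.65
position: [0.4274, -0.0362, 0.0672]
ee_rot: [0.996, 0.09, -0.0, -0.0]
ft_force: [-0.3, 0.5, 0.3]
grip_width: 0.657
grasp_force: 0.0
```

Call:
move_arm(
  plan=[
    {"delta_pos": [0,0,0.0038],"turn": [0,0,0],"fingers": 0.34},
    {"delta_pos": [0,0,0.005],"turn": [0,0,0],"fingers": 0.34},
    {"delta_pos": [0,0,0.005],"turn": [0,0,0],"fingers": 0.34},
  ],
)

```text
clock: 3.02
position: [0.4278, -0.0362, 0.0635]
ee_rot: [0.996, 0.09, 0.0, -0.0]
ft_force: [-0.3, 0.2, 2.6]
grip_width: 0.66
grasp_force: 1.4
```

Call:
move_arm(
  plan=[
    {"delta_pos": [0,0,0.0038],"turn": [0,0,0],"fingers": 0.34},
    {"delta_pos": [0,0,0.005],"turn": [0,0,0],"fingers": 0.34},
    {"delta_pos": [0,0,0.005],"turn": [0,0,0],"fingers": 0.34},
  ],
)

```text
clock: 3.4
position: [0.4278, -0.0362, 0.0594]
ee_rot: [0.996, 0.09, 0.0, -0.0]
ft_force: [0.0, 0.2, 3.6]
grip_width: 0.661
grasp_force: 2.1
```

Converted, 0.008 m / 0.8 = 0.01, 0.004 m / 0.8 = 0.005.

Call:
move_arm(
  plan=[
    {"delta_pos": [0,0,0.005],"turn": [0,0,0],"fingers": 0.34},
    {"delta_pos": [0,0,0.01],"turn": [0,0,0],"fingers": 0.34},
    {"delta_pos": [0,0,0.01],"turn": [0,0,0],"fingers": 0.34},
    {"delta_pos": [0,0,0.01],"turn": [0,0,0],"fingers": 0.34},
  ],
)

```text
clock: 3.9
position: [0.4278, -0.0362, 0.0516]
ee_rot: [0.996, 0.09, 0.0, 0.0]
ft_force: [0.6, 0.2, 6.7]
grip_width: 0.661
grasp_force: 3.4
```

```bash
cat > look.py <<'E'
import sys
from h import *
o=get_obs();print(o["position"].round(4),o["ft_force"].round(2),o["clock"])
a=camera("side")["color"][185:275,235:395];b=camera("scene")["color"][160:250,280:400]
c=camera("wrist")["color"]
f=lambda i,w,h:cv2.resize(i[:,:,::-1],(w,h),interpolation=cv2.INTER_CUBIC)
cv2.imwrite(sys.argv[1],np.vstack([np.hstack([f(a,400,225),f(b,400,225)]),f(c[0:300,120:560],800,375)[:375]]))
E
python3 look.py pics/p1.png
```

```text
[ 0.4278 -0.0362  0.0516] [0.56 0.22 6.69] 3.9
```

View pics/p1.png

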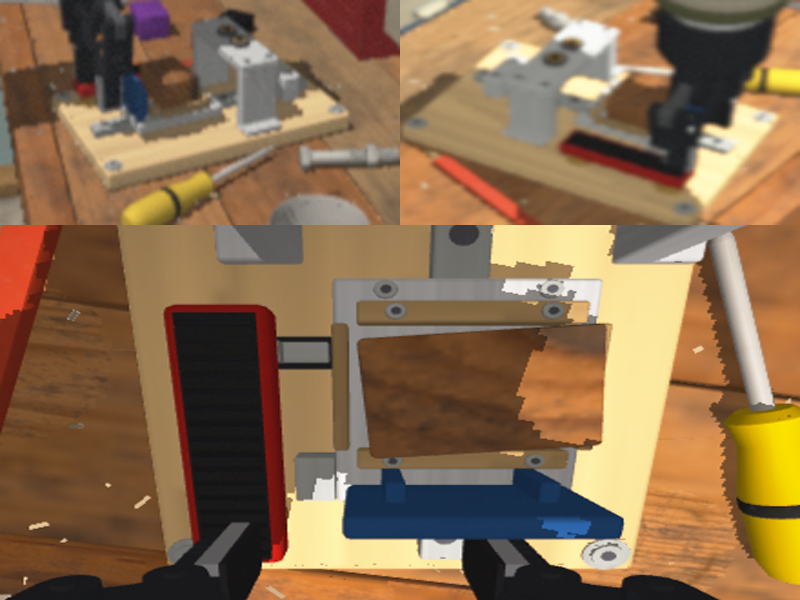

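The bar is down about 11 mm at 6.7 N. The left finger is on the bar (220,550 in the lower image) and the right finger is behind the plate (490,550). Now I'll push past the catch.

Call:
move_arm(
  plan=[
    {"delta_pos": [0.0038,0,0.0009],"turn": [0,0,0],"fingers": 0.34},
    {"delta_pos": [0.01,0,0.0013],"turn": [0,0,0],"fingers": 0.34},
    {"delta_pos": [0.0163,0,0.0013],"turn": [0,0,0],"fingers": 0.34},
    {"delta_pos": [0.0225,0,0.0013],"turn": [0,0,0],"fingers": 0.34},
    {"delta_pos": [0.0288,0,0.0013],"turn": [0,0,0],"fingers": 0.34},
    {"delta_pos": [0.035,0,0.0013],"turn": [0,0,0],"fingers": 0.34},
    {"delta_pos": [0.0375,0,0.0013],"turn": [0,0,0],"fingers": 0.34},
    {"delta_pos": [0.0375,0,0.0013],"turn": [0,0,0],"fingers": 0.34},
  ],
)

```text
clock: 5.05
position: [0.454, -0.0315, 0.0504]
ee_rot: [0.996, 0.09, -0.003, 0.0]
ft_force: [-19.6, -3.2, 27.1]
grip_width: 0.658
grasp_force: 13.5
```

Converted, 0.032 m / 0.8 = 0.04, 0.03 m / 0.8 = 0.0375.

Call:
move_arm(
  plan=[
    {"delta_pos": [0.0063,0,0],"turn": [0,0,0],"fingers": 0.34},
    {"delta_pos": [0.0125,0,0],"turn": [0,0,0],"fingers": 0.34},
    {"delta_pos": [0.0188,0,0],"turn": [0,0,0],"fingers": 0.34},
    {"delta_pos": [0.025,0,0],"turn": [0,0,0],"fingers": 0.34},
    {"delta_pos": [0.0313,0,0],"turn": [0,0,0],"fingers": 0.34},
    {"delta_pos": [0.0375,0,0],"turn": [0,0,0],"fingers": 0.34},
    {"delta_pos": [0.04,0,0],"turn": [0,0,0],"fingers": 0.34},
    {"delta_pos": [0.04,0,0],"turn": [0,0,0],"fingers": 0.34},
  ],
)

```text
clock: 6.05
position: [0.4857, -0.0257, 0.0504]
ee_rot: [0.996, 0.09, -0.003, 0.0]
ft_force: [-16.7, -2.2, 23.6]
grip_width: 0.66
grasp_force: 11.9
```

The bar is bottomed, so the tip friction is high. I'll ease up 1 mm and look before the last stretch.

Converted, 0.005 m / 0.8 = 0.0063, 0.003 m / 0.8 = 0.0038.

Call:
move_arm(
  plan=[
    {"delta_pos": [0,0,-0.0013],"turn": [0,0,0],"fingers": 0.34},
    {"delta_pos": [0.0038,0,-0.0013],"turn": [0,0,0],"fingers": 0.34},
    {"delta_pos": [0.0063,0,-0.0013],"turn": [0,0,0],"fingers": 0.34},
    {"delta_pos": [0.0063,0,-0.0013],"turn": [0,0,0],"fingers": 0.34},
  ],
)

```text
clock: 6.55
position: [0.492, -0.0245, 0.0509]
ee_rot: [0.996, 0.09, -0.002, 0.0]
ft_force: [-4.2, -2.1, 7.5]
grip_width: 0.664
grasp_force: 3.7
```

```bash
python3 look.py pics/p2.png
```

```text
[ 0.492  -0.0245  0.0509] [-4.21 -2.11  7.45] 6.55
```

View pics/p2.png

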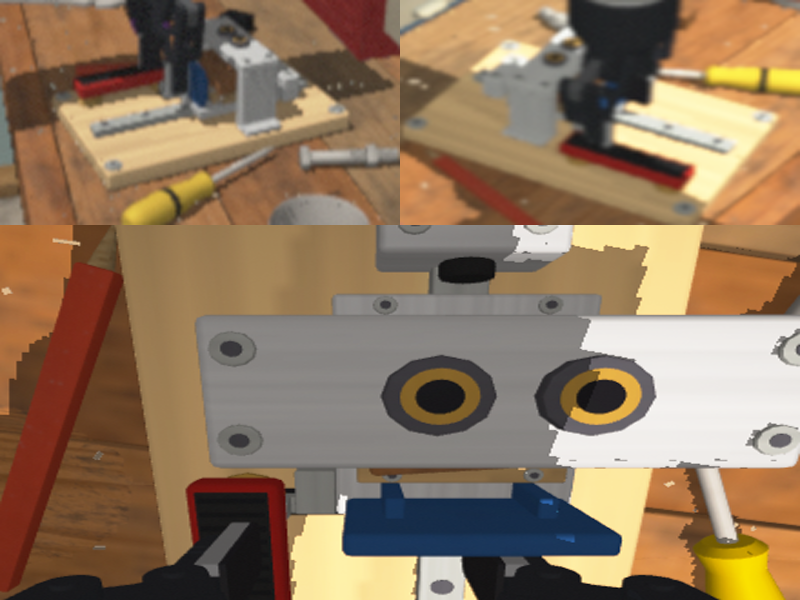

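The shuttle is under the bridge. The lug (318,490) is still just over the nose, and a small gap remains to the end stop (466,270). I'll push on in small steps.

Converted, 0.003 m / 0.8 = 0.0038, 0.002 m / 0.8 = 0.0025.

Call:
move_arm(
  plan=[
    {"delta_pos": [0.0025,0,0],"turn": [0,0,0],"fingers": 0.34},
    {"delta_pos": [0.0038,0,0],"turn": [0,0,0],"fingers": 0.34},
    {"delta_pos": [0.0038,0,0],"turn": [0,0,0],"fingers": 0.34},
  ],
)

```text
clock: 7.08
position: [0.4948, -0.024, 0.0509]
ee_rot: [0.996, 0.09, -0.002, 0.0]
ft_force: [-5.6, -1.7, 7.6]
grip_width: 0.663
grasp_force: 3.8
```

Converted, 0.002 m / 0.8 = 0.0025.

Call:
move_arm(
  plan=[
    {"delta_pos": [0.0025,0,0],"turn": [0,0,0],"fingers": 0.34},
    {"delta_pos": [0.0025,0,0],"turn": [0,0,0],"fingers": 0.34},
    {"delta_pos": [0.0025,0,0],"turn": [0,0,0],"fingers": 0.34},
  ],
)

```text
clock: 7.45
position: [0.4968, -0.0236, 0.0509]
ee_rot: [0.996, 0.09, -0.002, 0.0]
ft_force: [-5.5, -1.7, 6.7]
grip_width: 0.66
grasp_force: 3.8
```

Converted, 0.002 m / 0.8 = 0.0025.

Call:
move_arm(
  plan=[
    {"delta_pos": [0.0025,0,0],"turn": [0,0,0],"fingers": 0.34},
    {"delta_pos": [0.0025,0,0],"turn": [0,0,0],"fingers": 0.34},
    {"delta_pos": [0.0025,0,0],"turn": [0,0,0],"fingers": 0.34},
  ],
)

```text
clock: 7.82
position: [0.4971, -0.0236, 0.0507]
ee_rot: [0.996, 0.09, -0.003, 0.0]
ft_force: [-14.7, -1.0, 15.3]
grip_width: 0.665
grasp_force: 9.3
```

That's the end stop: the force jumped with almost no motion. I'll lift to release the bar while the finger still backs the plate, then look.

Converted, -0.15 m / 0.8 = -0.1875, -0.09 m / 0.8 = -0.1125.

Call:
move_arm(
  plan=[
    {"delta_pos": [0,0,-0.0063],"turn": [0,0,0],"fingers": 0.34},
    {"delta_pos": [0,0,-0.0138],"turn": [0,0,0],"fingers": 0.34},
    {"delta_pos": [0,0,-0.0213],"turn": [0,0,0],"fingers": 0.34},
    {"delta_pos": [0,0,-0.025],"turn": [0,0,0],"fingers": 0.34},
    {"delta_pos": [0,0,-0.025],"turn": [0,0,0],"fingers": 0.34},
    {"delta_pos": [-0.0075,0,-0.025],"turn": [0,0,0],"fingers": 0.34},
    {"delta_pos": [-0.025,0,-0.0313],"turn": [0,0,0],"fingers": 0.34},
    {"delta_pos": [-0.0625,0,-0.0625],"turn": [0,0,0],"fingers": 0.34},
    {"delta_pos": [-0.0875,0,-0.1125],"turn": [0,0,0],"fingers": 0.34},
    {"delta_pos": [-0.0938,0,-0.1625],"turn": [0,0,0],"fingers": 0.34},
    {"delta_pos": [-0.0938,0,-0.1875],"turn": [0,0,0],"fingers": 0.34},
    {"delta_pos": [-0.0938,0,-0.1875],"turn": [0,0,0],"fingers": 0.34},
  ],
)

```text
clock: 9.32
position: [0.4268, -0.0366, 0.2029]
ee_rot: [0.996, 0.09, 0.002, 0.0]
ft_force: [-0.4, -0.2, -0.2]
grip_width: 0.657
grasp_force: 0.0
```

```bash
python3 look.py pics/p3.png; python3 - <<'E'
from h import *
from scipy.spatial.transform import Rotation as R
o=get_obs();c=camera("wrist")
T=c["tool_from_camera"];z=c["range_z"];v,u=np.indices(z.shape)
P=np.stack([(u-c["cx"])/c["fx"]*z,(v-c["cy"])/c["fy"]*z,z],-1)@T[:3,:3].T+T[:3,3]
wz=(P@R.from_quat(o["ee_rot"]).as_matrix().T+o["position"])[...,2]
H,S,V=cv2.split(cv2.cvtColor(c["color"],cv2.COLOR_RGB2HSV).astype(int))
for nm,m in dict(bluetop=(H>100)&(H<130)&(S>130)&(wz>.074)&(wz<.085),red=((H<6)|(H>174))&(S>170)&(wz>.03)&(wz<.07),bar=(V<60)&(wz>.04)&(wz<.066)).items():
    m=m&(z>0);print(nm,m.sum(),(np.percentile(P[m],[2,98],axis=0)*1000).round(1).tolist(),np.median(wz[m]).round(4))
E
```

```text
[ 0.4268 -0.0366  0.2029] [-0.39 -0.24 -0.2 ] 9.325
bluetop 721 [[82.0, -2.6, 121.1], [89.3, 52.8, 124.9]] 0.0775
red 831 [[-7.2, -47.8, 141.4], [90.1, -22.7, 149.3]] 0.0571
bar 2226 [[-3.1, -44.9, 140.6], [86.6, -26.1, 143.7]] 0.0582
```

View pics/p3.png

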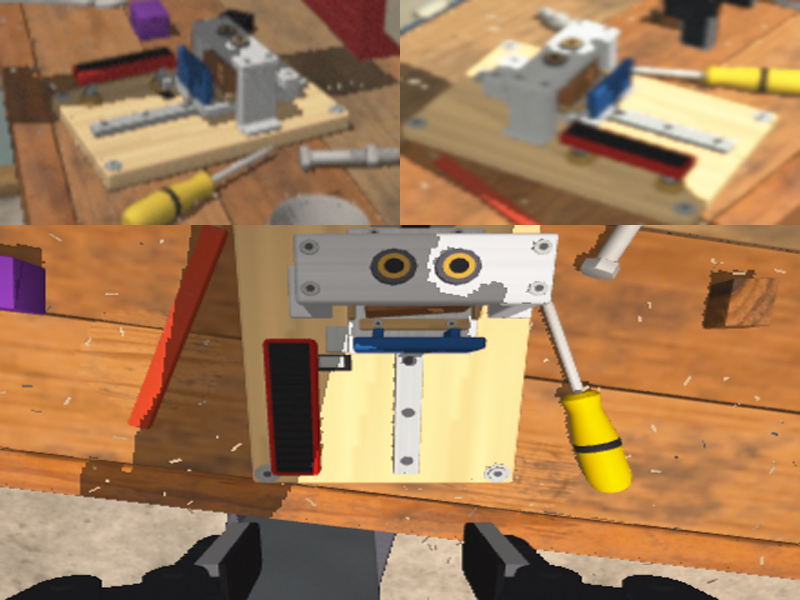

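The bar is back up at z 0.0582, as at the start. The plate has moved about 64.9 mm relative to the bar, and the nose (335,362) stands behind the lug (338,337). The block is in the nest under the bridge. Handing in.

```bash
python3 -c "
from workcell import hand_in;print(hand_in())"
```

```text
the job is handed in; nothing more can be done
None
```

The job is handed in at about 9.4 s on the clock: the shuttle is home against the end stop, the catch has sprung up behind its lug, and the block is still in the nest with nothing else on the bench touched.

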